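Close and clamp the wheel case with its draw latch

TASK

Get the grey case of engraving wheels ready to carry: shut its lid fully, then flip the latch's wire loop over the keeper on the lid front so that its crossbar is behind the keeper's upturned lip, and press the latch lever down past its snap-over point until it lies flat home against the case front, with the loop still hooked. Do not disturb the things standing around the case.

Things in the scene. Friction and masses are not known exactly. Their poses are not given: they have to be found in the camera images.
- transport_case: Grey case with aluminium edges, fixed to the bench: 130 mm deep (its x), 220 mm wide (its y), body rim 115 mm high, 150 mm with the lid shut. Origin: centre of its underside. Its -x face, roughly toward the robot, is the front, the latch in its middle. An upright gripper pressing the lever home strikes the lid's bumpers: lean it back about 40 degrees, tips toward the case.
- case_lid (a joint): Lid angle, rad: 0 = fully shut, grows as the front edge lifts, at most 1.2; starts 0.3 to 0.65 open. The lid is a 35 mm high shell, 130 x 220 mm, hinged along the top of the case's back (+x) side. The hinge is stiff, so it stays at any angle; pressing its outside 105 mm from the hinge line takes 1 to 5 N.
- lid_hinge_axis (a point): Middle of the lid's hinge line, at the case's back edge, 115 mm above the bench. The line runs along the case's y. Does not move with the lid; the lid's outside is 35 mm above it when shut. Two black bumpers on the lid front guard the latch: 36 mm out from the face, 137 to 150 mm above the bench when shut, 12 mm wide, 64 mm apart (32 mm either side of the latch's middle).
- keeper_seat (a point): Where the middle of the crossbar rests when hooked: 2 mm over the keeper's flange, 5 mm in front of the lid's front face, 130 mm above the bench with the lid shut. Moves with the lid; axes as the case's when shut (-x to the front, z up). Keeper 32 mm wide; its flange stands out 11 mm and ends in a 3 mm lip, inner side 8 mm from the lid face, rising 5 mm (lip top 133 mm above the bench).
- latch_lever (a joint): Lever angle, rad: 0 = home, hanging down against the case front; grows as the handle swings out and up, at most 2.5; 1.57 = level, out to the front. Starts 1.95 to 2.3 and stays where left (0.06 Nm friction). With the loop hooked its spring tightens below about 1.2; dead point near 0.36; below that the spring pulls the lever home. Pushing at the grip takes 1 to 5 N.
- lever_pivot (a point): Middle of the lever's pivot line (along the case's y), 12 mm in front of the case face, 88 mm above the bench. The lever is a steel plate 34 mm wide that reaches 62 mm from this line, its outer face 3 mm from the plane through the line, its end bent slightly outward.
- lever_grip (a point): Point to press on the lever: on the middle of its outer face (the face that looks up when the lever is level, and to the front when home), 46 mm from the pivot line. Its own -x axis is the face's outward normal.
- latch_bail (a joint): Angle of the wire loop to the lever, rad: 0 = on its stop, 32 degrees off the handle's direction; grows as the loop swings up over the top and in to the lid (same sense as the lever's opening). Loose: it starts at 0, leaning 0.25 to 0.65 rad from upright to the front, and falls back there unless swung past upright; then it falls in to the shut lid. About 2.7 when clamped.
- bail_bar (a point): Middle of the loop's round crossbar (polished, 4.4 mm thick, 47 mm long, along the case's y), the loop's end. Swings at 53 mm radius about a pin on the lever, 14 mm from the lever's pivot line, nearly toward the grip (0.21 rad to the inner side).. It stretches on a 6 N/mm spring. With the lever as it starts, the bar clears the keeper's lip by 5 mm or more; below 1.75 it may catch.
- glass_tumbler: Bystander: glass tumbler, 76 mm wide, 88 mm high, to the right of the case. Origin: centre of underside.
- tape_roll: Bystander: roll of tape, 96 mm across, 25 mm high, to the left of the case. Origin: centre of underside.
- stone_stick: Bystander: dressing stick, 20 x 100 x 20 mm, lying in front of the case to the left. Origin: centre of underside.
- chuck_key: Bystander: T-shaped chuck key, 66 x 72 x 18 mm, lying in front of the case to the right. Origin: centre of underside.
- paste_jar: Bystander: paste jar, 52 mm wide, 60 mm high, left of the case near its front. Origin: centre of underside.

How it is judged (in metres and radians):
On the way, in this order (a step that is already met when the one before it is completed fails the run):
1. the lid is fully shut (value of joint case_lid below 0.03 rad), for 0.2 s.
2. with the lid shut, the loop's crossbar is over or in the keeper, on the lid side of its lip (value of joint case_lid below 0.03 rad and x of bail_bar in the frame of keeper_seat between -0.0045 and 0.006 m and z of bail_bar in the frame of keeper_seat between -0.004 and 0.02 m), for 0.2 s.
At the end, for the whole second after the job is handed in: The lid is fully shut (within 0.03 rad), the loop's crossbar is seated in the keeper (on the lid side of the lip, within 4 to 6 mm of the seat in depth and at most 3 mm above it), and the lever lies home against the case front (within 0.1 rad) (value of joint case_lid below 0.03 rad and value of joint latch_lever below 0.1 rad and x of bail_bar in the frame of keeper_seat between -0.0045 and 0.006 m and z of bail_bar in the frame of keeper_seat between -0.004 and 0.003 m); the robot touches nothing.
It fails at once if a thing standing around the case is pushed more than 25 mm (distance of any of glass_tumbler, tape_roll, stone_stick, chuck_key, paste_jar from where it was at the start of the episode above 0.025 m).
It also fails if it takes over 45 s, if anything falls off the work surface, if the arm or the gripper's body presses on something with over 40 N, if the wrist force passes 120 N, or if a joint passes its speed limit or range.

ROBOT

A 6-joint arm with a two-finger parallel gripper is mounted at the origin on a cart in front of the work surface, level with it; the furniture and walls round the work are solid. World frame = base frame: x ahead of the robot, y to its left, z up, the work surface at z = 0. Lengths are in mm, angles in rad, forces in N, time in s.
With the tool pointing down it reaches from about 250 to 850 mm from the base axis. Payload 12.5 kg.
Tool frame: the origin (TCP) lies at the very end of the fingers, on their centre line; the grasp point (between the pads) lies 19 mm behind it; z points along the fingers, y is the line along which they close (so a half turn about z gives the same grasp; the last joint's range is limited). The gripper opens to 93 mm and grips with 3 to 60 N. Pads are 15 mm wide; open, the fingers measure 128 mm over their backs; the gripper's body (75 mm by 188 mm) begins 65 mm behind the grasp point.
Start: joints at [-1.286, 0.351, 1.652, -0, 1.139, -0.085], TCP at [198.804, -512.798, 218.633] pointing down, gripper open.
Joint ranges: [-2.75, 2.75], [-0.79, 2.1], [0.01, 2.65], [-1.57, 4.71], [0.07, 3.14], [-2.87, 2.87]. Speed limits (rad/s): [2.22, 2.22, 2.79, 3.14, 3.14, 3.14].

INTERFACE

Orientations are given as a unit quaternion [w, x, y, z].
In Python, from rig import r gives the robot as it stands.
- The arm moves only by the shell command python3 -m crank 'ROWS' [FORCE]. ROWS is JSON, a list of rows, each an object of numbers: "x", "y", "z": the shift along the world's x, y, z in units of 30 mm (1.0 is 30 mm); "roll": the turn about the world's z in units of 5 degrees (1.0 is 5 degrees); "gripper": the closure, from 0 (fully open) to 1 (shut). A call has 1 to 8 rows; each row shifts and turns the commanded pose from where the row before left it; what a row does not reach is not made up. A row lasts 1/12 s, in which the tool goes at most 41.7 mm and 7.16 degrees, less where a joint would pass 70% of its speed; a pose out of reach is approached as far as the arm can. A call is refused whole if a number of a shift passes 1 or a number of a turn 1, either way. A call with a gripper value outside its range is refused whole. The fingers move at their own pace and stop on an object; FORCE is the grip in N (left out, the last holds). Time passes only in rows, so rows that do not move let the fingers close. It gives the time, the measured TCP pose, the force, the opening and the grip force at its end, in the units of the state.
- r.get_state(): the state, without advancing time (a new reading comes with each control period).
- r.camera(name): name is "scene" or "top"; returns a dict with "frame" (480x640x3 uint8, blue, green, red), "fx", "fy", "cx", "cy" (pixels), "R" (3x3) and "t" (3): a world point X has camera coordinates R X + t. Camera axes: x right, y down, z forward; pixel columns grow to the right and rows downward; lengths in mm; the calibration is good to about 2 mm. A picture is of the moment at which its call begins. There is no depth.
- r.job_done(): hands the job in; it is judged then, once.
The state is a dict: "time_s": time; "qpos": joint angles; "dq": joint speeds; "effort": joint torques, N m; "tcp_pos": TCP position; "orientation": TCP orientation; "contact_force": force on the tool from outside, world axes, zero at the start; "torque": the same for the moment, N m; "grip_width": finger opening in mm; "grasp_force": force on a finger pad.
Only numpy, scipy, OpenCV 4.12 (cv2) and the standard library are available. Lean on these libraries where they do the work, as an engineer would, in place of code of your own. Each camera call takes 0.05 s, during which the arm holds its last target. There are 200 camera calls.

## Working session

There is one attempt and no reset: what is moved stays moved. The work goes in short steps, Python scripts to look and compute and a shell command to move; the robot and the scene stay as the last step left them, time stands still between calls to the robot, and variables do not carry over. Pictures are saved under pics/ and viewed, at most 10 in all, crops included, and the job is handed in when it is done.

```bash
ls; mkdir -p pics
python3 - <<'E'
from rig import r
import cv2
print(r.get_state())
for n in("scene","top"):
    c=r.camera(n); cv2.imwrite(f"pics/{n}0.png",c["frame"]); print(n,{k:c[k] for k in c if k!="frame"})
E
```

```text
pics
{'time_s': 0.0, 'qpos': array([-1.28559966e+00,  3.51221855e-01,  1.65242096e+00,  2.25750855e-05,
        1.13908966e+00, -8.45725573e-02]), 'dq': array([ 3.46632624e-05, -8.15875739e-04,  8.23249002e-05,  1.74947052e-03,
        4.76664991e-04,  8.85515157e-04]), 'effort': array([ 2.35431420e-03, -4.97311842e+01, -2.85252661e+01,  6.99917623e-02,
        2.57666304e-02, -1.02393085e-04]), 'tcp_pos': array([ 198.71740411, -512.4817672 ,  218.11049158]), 'orientation': array([-5.68073793e-04,  9.82958178e-01,  1.83828438e-01, -4.68755248e-05]), 'contact_force': array([-0.06114297,  0.47452422, -0.1936216 ]), 'torque': array([-0.02240549, -0.00915145, -0.02468262]), 'grasp_force': 0.0, 'grip_width': 92.77266682175402}
scene {'fx': 540.5486490097871, 'fy': 540.5486490097871, 'cx': 322.5278135715118, 'cy': 224.65465036852257, 'R': array([[-0.85940987, -0.51111558, -0.01324891],
       [-0.36768188,  0.63582588, -0.67862765],
       [ 0.35528117, -0.57834792, -0.73436298]]), 't': array([522.81353551, 238.19432326, 910.22859638])}
top {'fx': 447.2353806027013, 'fy': 447.2353806027013, 'cx': 314.18888526205217, 'cy': 240.8248147163803, 'R': array([[-0.00585126, -0.99994685,  0.00848902],
       [-0.99515314,  0.00498945, -0.09821068],
       [ 0.0981631 , -0.00902253, -0.99512944]]), 't': array([ 89.10279719, 575.52527292, 941.22805815])}
```

View pics/scene0.png

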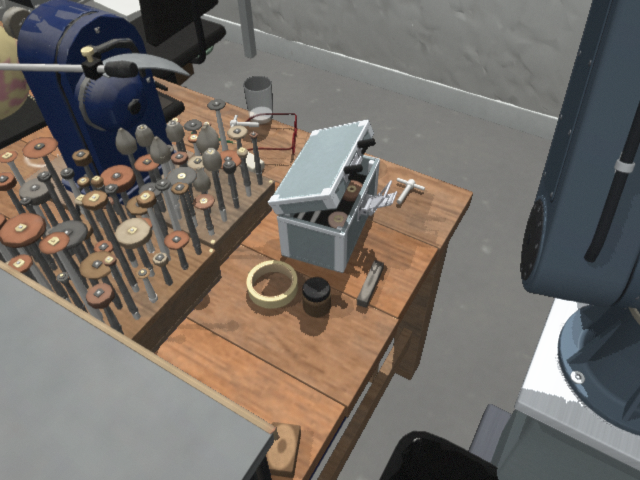

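View pics/top0.png

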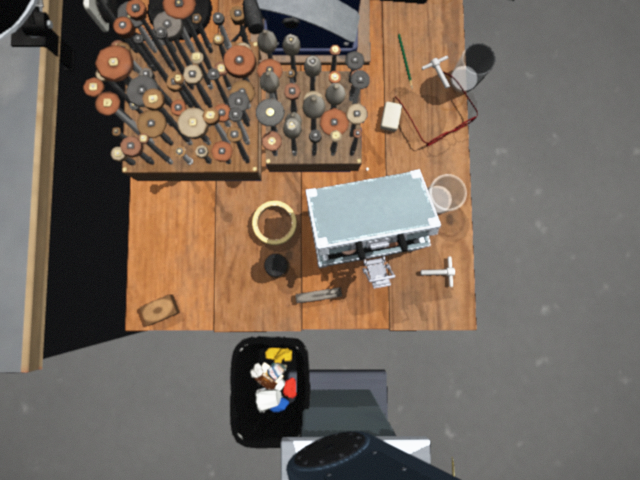

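The scene view shows the lid ajar, with the latch around (378,203). In the top view the case is at about (372,215) and the latch at (378,270), with the bystanders close by. I'll enlarge both.

Run:
```python
import cv2
a=cv2.imread("pics/scene0.png")[115:275,260:440]; b=cv2.imread("pics/top0.png")[165:305,295:465]
cv2.imwrite("pics/s_c.png",cv2.resize(a,None,fx=3.75,fy=3.75,interpolation=cv2.INTER_CUBIC)[:600])
cv2.imwrite("pics/t_c.png",cv2.resize(b,None,fx=4.2,fy=4.2,interpolation=cv2.INTER_CUBIC))
```

```text
(no output)
```

View pics/s_c.png

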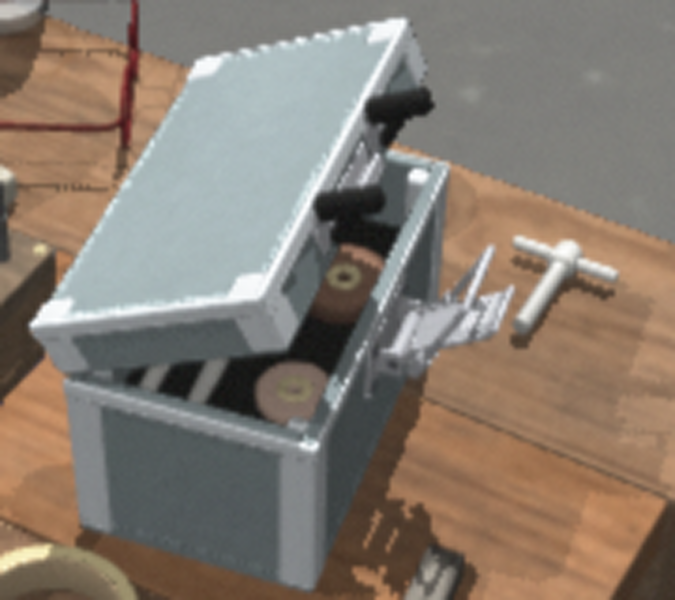

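View pics/t_c.png

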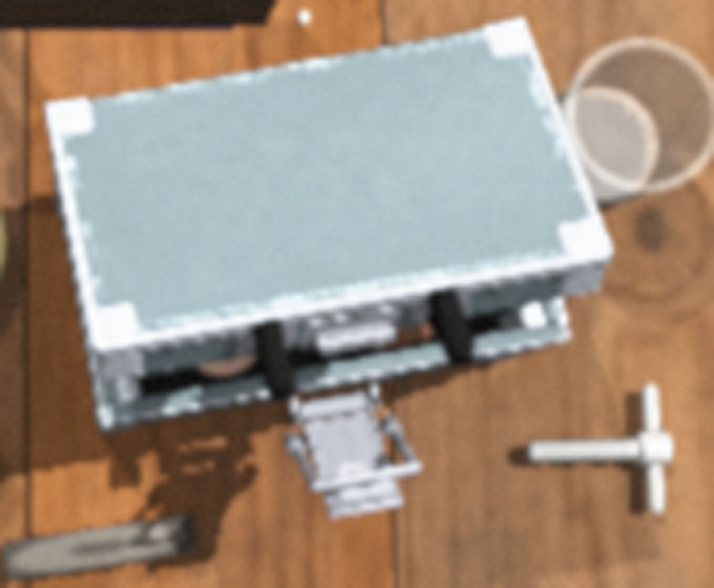

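Both crops are clear. In the top crop the front rim corners are at (103,428) and (568,335), and the crossbar runs (317,487)–(418,467). I'll triangulate these.

```bash
cat > h.py <<'E'
import numpy as np, pickle
from rig import r
C={n:r.camera(n) for n in("scene","top")}
def ray(n,u,v):
    c=C[n];R=np.array(c["R"]);o=-R.T@c["t"];d=R.T@[(u-c["cx"])/c["fx"],(v-c["cy"])/c["fy"],1];return o,d/np.linalg.norm(d)
def plane(n,u,v,z):
    o,d=ray(n,u,v);return o+d*(z-o[2])/d[2]
def tri(s,t):
    (o1,d1),(o2,d2)=ray("scene",*s),ray("top",*t)
    k=np.linalg.lstsq(np.c_[d1,-d2],o2-o1,rcond=None)[0];a,b=o1+k[0]*d1,o2+k[1]*d2
    return (a+b)/2,np.linalg.norm(a-b)
S=lambda u,v:(260+u/3.75,115+v/3.75)
T=lambda u,v:(295+u/4.2,165+v/4.2)
def proj(n,X):
    c=C[n];p=np.array(c["R"])@X+c["t"];return c["fx"]*p[0]/p[2]+c["cx"],c["fy"]*p[1]/p[2]+c["cy"]
E
python3 - <<'E'
from h import *
np.set_printoptions(precision=1,suppress=True)
for n,s,t in [("rimFL",(312,445),(103,428)),("rimFR",(447,165),(568,335)),("lidBL",(33,323),(47,105)),("lidBR",(195,70),(525,20)),("lidFL",(265,303),(97,350)),("lidFR",(408,20),(610,255))]:
    print(n,*tri(S(*s),T(*t)))
print(plane("scene",*S(312,445),115),plane("top",*T(103,428),115),plane("scene",*S(447,165),115),plane("top",*T(568,335),115))
for z in (130,140): print("bar",plane("top",*T(317,487),z),plane("top",*T(418,467),z))
for a in ((550,240),(565,250)): print("key",plane("top",*T(652,385),10),plane("top",*T(652,515),10),plane("top",*T(525,452),10))
print("stick",plane("top",*T(10,560),20),plane("top",*T(190,535),20))
print("tumbler",plane("top",*T(640,115),88), "jar",plane("top",277,265,60))
E
```

```text
rimFL [516.7  77.1 119.6] 1.9788142959839068
rimFR [ 557.8 -143.3  113. ] 1.9658471892519311
lidBL [660.3 101.1 150.9] 2.8301290215740393
lidBR [ 704.  -121.1  136.5] 0.2021917446028527
lidFL [543.8  79.9 202.9] 3.4873866787961623
lidFR [ 583.8 -137.7  203.7] 1.8226135372685308
[519.5  73.9 115. ] [516.   76.6 115. ] [ 555.9 -141.5  115. ] [ 558.5 -142.3  115. ]
bar [487.9 -20.9 130. ] [496.7 -67.4 130. ]
bar [487.8 -19.5 140. ] [496.5 -65.5 140. ]
key [ 541.2 -214.    10. ] [ 473.3 -211.6   10. ] [ 506.4 -146.2   10. ]
key [ 541.2 -214.    10. ] [ 473.3 -211.6   10. ] [ 506.4 -146.2   10. ]
stick [452.3 122.9  20. ] [464.5  30.3  20. ]
tumbler [ 668.9 -188.4   88. ] jar [522.6 164.   60. ]
```

```bash
python3 -m crank '[{"z":0.6,"x":0.76,"y":1,"roll":-0.27,"gripper":1},{"z":0.6,"x":0.76,"y":1,"roll":-0.27,"gripper":1},{"x":0.76,"y":1,"roll":-0.27,"gripper":1},{"x":0.76,"y":1,"roll":-0.27,"gripper":1},{"x":0.76,"y":1,"roll":-0.27,"gripper":1},{"x":0.76,"y":1,"roll":-0.27,"gripper":1},{"x":0.76,"y":1,"roll":-0.27,"gripper":1},{"x":0.76,"y":1,"roll":-0.27,"gripper":1}]' 20; python3 -m crank '[{"x":0.76,"y":1},{"x":0.76,"y":1},{"x":0.76,"y":1},{"x":0.76,"y":1},{"x":0.76,"y":1},{"x":0.76,"y":1},{"x":0.76,"y":1},{"x":0.76,"y":1}]'; python3 -m crank '[{"x":0.05,"y":0.14},{"x":0}]'
```

```text
invalid input at $[2]: expected keys x, y, z, roll, gripper
invalid input at $[0]: expected keys x, y, z, roll, gripper
invalid input at $[0]: expected keys x, y, z, roll, gripper
```

All five keys are required in every row.

```bash
python3 -m crank '[{"x":0.76,"y":1,"z":0.6,"roll":-0.27,"gripper":1},{"x":0.76,"y":1,"z":0.6,"roll":-0.27,"gripper":1},{"x":0.76,"y":1,"z":0,"roll":-0.27,"gripper":1},{"x":0.76,"y":1,"z":0,"roll":-0.27,"gripper":1},{"x":0.76,"y":1,"z":0,"roll":-0.27,"gripper":1},{"x":0.76,"y":1,"z":0,"roll":-0.27,"gripper":1},{"x":0.76,"y":1,"z":0,"roll":-0.27,"gripper":1},{"x":0.76,"y":1,"z":0,"roll":-0.27,"gripper":1}]' 20; python3 -m crank '[{"x":0.76,"y":1,"z":0,"roll":0,"gripper":1},{"x":0.76,"y":1,"z":0,"roll":0,"gripper":1},{"x":0.76,"y":1,"z":0,"roll":0,"gripper":1},{"x":0.76,"y":1,"z":0,"roll":0,"gripper":1},{"x":0.76,"y":1,"z":0,"roll":0,"gripper":1},{"x":0.76,"y":1,"z":0,"roll":0,"gripper":1},{"x":0.76,"y":1,"z":0,"roll":0,"gripper":1},{"x":0.76,"y":1,"z":0,"roll":0,"gripper":1}]'; python3 -m crank '[{"x":0.05,"y":0.14,"z":0,"roll":0,"gripper":1},{"x":0,"y":0,"z":0,"roll":0,"gripper":1}]'
```

```text
time_s: 0.87
tcp_pos: [381.8, -271.2, 254.6]
orientation: [0.0, 0.996, 0.09, 0.0]
contact_force: [0.0, 0.4, -0.4]
grip_width: 44.5
grasp_force: 0.0
time_s: 1.53
tcp_pos: [564.3, -31.1, 254.4]
orientation: [-0.0, 0.996, 0.091, -0.0]
contact_force: [0.4, -0.3, -0.6]
grip_width: 0.3
grasp_force: 0.0
time_s: 1.7
tcp_pos: [565.4, -27.1, 254.0]
orientation: [-0.0, 0.996, 0.092, -0.0]
contact_force: [0.5, -0.1, 0.4]
grip_width: 0.2
grasp_force: 0.0
```

```bash
python3 -m crank '[{"x":0,"y":0,"z":-0.6,"roll":0,"gripper":1},{"x":0,"y":0,"z":-0.6,"roll":0,"gripper":1},{"x":0,"y":0,"z":-0.5,"roll":0,"gripper":1},{"x":0,"y":0,"z":-0.4,"roll":0,"gripper":1},{"x":0,"y":0,"z":-0.4,"roll":0,"gripper":1},{"x":0,"y":0,"z":-0.4,"roll":0,"gripper":1},{"x":0,"y":0,"z":-0.3,"roll":0,"gripper":1},{"x":0,"y":0,"z":0,"roll":0,"gripper":1}]';python3 -m crank '[{"x":0,"y":0,"z":-0.2,"roll":0,"gripper":1},{"x":0,"y":0,"z":-0.1,"roll":0,"gripper":1},{"x":0,"y":0,"z":0,"roll":0,"gripper":1}]'
```

```text
time_s: 2.37
tcp_pos: [563.8, -29.6, 157.0]
orientation: [-0.0, 0.996, 0.09, -0.001]
contact_force: [0.0, -0.8, -0.6]
grip_width: 0.7
grasp_force: 0.0
time_s: 2.62
tcp_pos: [565.1, -29.1, 150.3]
orientation: [0.0, 0.996, 0.09, 0.0]
contact_force: [-1.9, -0.6, 2.9]
grip_width: 0.8
grasp_force: 1.5
```

```bash
python3 -m crank '[{"x":0,"y":0,"z":-0.1,"roll":0,"gripper":1},{"x":0,"y":0,"z":0,"roll":0,"gripper":1}]';python3 -m crank '[{"x":0,"y":0,"z":-0.1,"roll":0,"gripper":1},{"x":0,"y":0,"z":0,"roll":0,"gripper":1},{"x":0,"y":0,"z":0,"roll":0,"gripper":1}]'
```

```text
time_s: 2.78
tcp_pos: [565.2, -29.2, 149.9]
orientation: [0.0, 0.996, 0.091, 0.001]
contact_force: [-14.5, -1.3, 32.0]
grip_width: 0.5
grasp_force: 16.1
time_s: 3.03
tcp_pos: [565.4, -29.2, 149.6]
orientation: [0.001, 0.996, 0.091, 0.001]
contact_force: [-25.9, 0.6, 59.3]
grip_width: 0.3
grasp_force: 29.9
```

```bash
python3 -m crank '[{"x":0,"y":0,"z":0.5,"roll":0,"gripper":1},{"x":0,"y":0,"z":1,"roll":0,"gripper":1},{"x":-0.97,"y":-0.17,"z":0,"roll":0,"gripper":1},{"x":-0.97,"y":-0.17,"z":0,"roll":0,"gripper":1},{"x":-0.97,"y":-0.17,"z":0,"roll":0,"gripper":1},{"x":-0.97,"y":-0.17,"z":0,"roll":0,"gripper":1},{"x":0,"y":0,"z":0,"roll":0,"gripper":1}]'
python3 - <<'E'
from rig import r
import cv2,numpy as np
a=r.camera("scene")["frame"][115:275,260:440]; b=r.camera("top")["frame"][195:315,295:465]
A=cv2.resize(a,None,fx=2.2,fy=2.2,interpolation=2);B=cv2.resize(b,None,fx=2.2,fy=2.2,interpolation=2)
o=np.zeros((352,A.shape[1]+B.shape[1],3),np.uint8);o[:,:A.shape[1]]=A;o[:B.shape[0],A.shape[1]:]=B
cv2.imwrite("pics/two.png",o);print(A.shape,B.shape)
E
```

```text
time_s: 3.62
tcp_pos: [444.6, -49.3, 188.5]
orientation: [-0.0, 0.996, 0.09, -0.001]
contact_force: [0.5, 0.2, 0.5]
grip_width: 0.5
grasp_force: 0.0
(352, 396, 3) (264, 374, 3)
```

View pics/two.png

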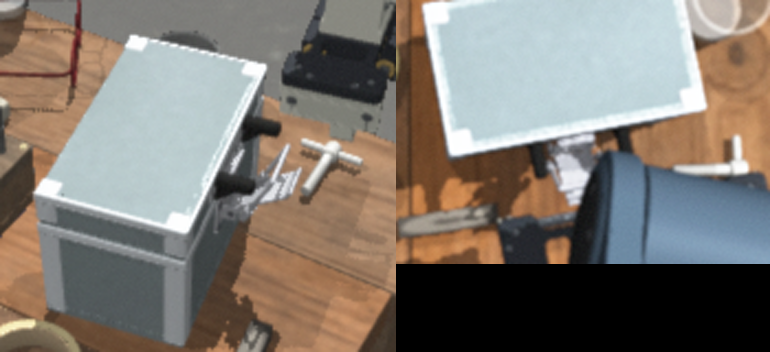

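The lid is shut. The gripper stands in front of the latch, and the loop still leans out. I'll check the front line against the shut lid.

Run:
```python
from h import *
np.set_printoptions(precision=1,suppress=True)
a=plane("top",295+52/2.2,195+157/2.2,150);b=plane("top",295+310/2.2,195+107/2.2,150)
c=plane("scene",260+190/2.2,115+232/2.2,150);d=plane("scene",260+266/2.2,115+65/2.2,150)
print(a,b,(a+b)/2,c,d,(c+d)/2)
```

```text
[515.6  79.  150. ] [ 557.4 -143.7  150. ] [536.5 -32.3 150. ] [515.   71.8 150. ] [ 556.3 -144.9  150. ] [535.7 -36.6 150. ]
```

```bash
python3 -m crank '[{"x":0,"y":0,"z":-0.95,"roll":0,"gripper":1},{"x":0,"y":0,"z":-0.9,"roll":0,"gripper":1},{"x":0,"y":0,"z":0,"roll":0,"gripper":1},{"x":0.4,"y":0.07,"z":0,"roll":0,"gripper":1},{"x":0.3,"y":0.055,"z":0,"roll":0,"gripper":1},{"x":0.3,"y":0.055,"z":0,"roll":0,"gripper":1},{"x":0,"y":0,"z":0,"roll":0,"gripper":1}]';python3 -m crank '[{"x":0.3,"y":0.055,"z":0,"roll":0,"gripper":1},{"x":0.3,"y":0.055,"z":0,"roll":0,"gripper":1},{"x":0.2,"y":0.04,"z":0,"roll":0,"gripper":1},{"x":0.2,"y":0.04,"z":0,"roll":0,"gripper":1},{"x":0.2,"y":0.035,"z":0,"roll":0,"gripper":1},{"x":0,"y":0,"z":0,"roll":0,"gripper":1}]'
python3 - <<'E'
from rig import r
import cv2,numpy as np
a=r.camera("scene")["frame"][145:265,320:430]; b=r.camera("top")["frame"][215:305,320:430]
A=cv2.resize(a,None,fx=3.5,fy=3.5,interpolation=2);B=cv2.resize(b,None,fx=3.5,fy=3.5,interpolation=2)
o=np.zeros((A.shape[0],A.shape[1]+B.shape[1],3),np.uint8);o[:,:A.shape[1]]=A;o[:B.shape[0],A.shape[1]:]=B
cv2.imwrite("pics/two2.png",o)
E
```

```text
time_s: 4.4
tcp_pos: [480.8, -43.6, 133.9]
orientation: [0.0, 0.996, 0.091, 0.001]
contact_force: [-0.5, 0.1, 1.1]
grip_width: 0.7
grasp_force: 0.0
time_s: 4.9
tcp_pos: [515.6, -36.8, 133.1]
orientation: [0.0, 0.996, 0.091, 0.0]
contact_force: [-0.3, -0.2, -0.7]
grip_width: 0.7
grasp_force: 0.0
```

View pics/two2.png

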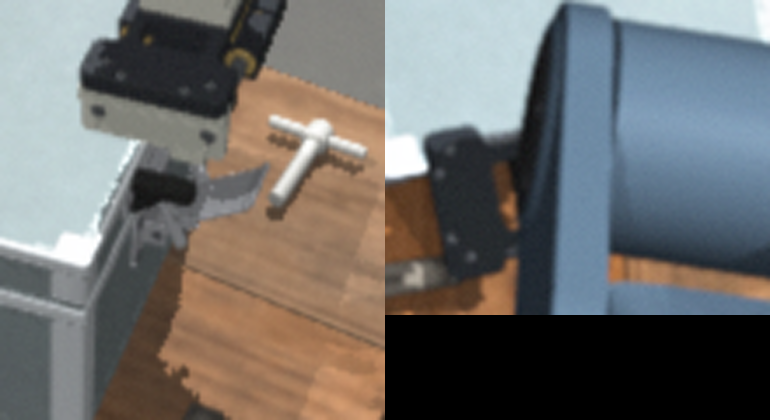

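The loop no longer leans out, and only the lever plate shows at about (230,195). I'll back off and check that it rests on the keeper.

```bash
python3 -m crank '[{"x":-0.5,"y":-0.09,"z":0,"roll":0,"gripper":1},{"x":-0.5,"y":-0.09,"z":0,"roll":0,"gripper":1},{"x":-0.53,"y":-0.1,"z":0,"roll":0,"gripper":1},{"x":0,"y":0,"z":0.6,"roll":0,"gripper":1},{"x":0,"y":0,"z":0,"roll":0,"gripper":1}]'
python3 - <<'E'
from rig import r
import cv2,numpy as np
a=r.camera("scene")["frame"][160:240,340:430]
cv2.imwrite("pics/s3.png",cv2.resize(a,None,fx=7,fy=7,interpolation=2))
E
```

```text
time_s: 5.42
tcp_pos: [469.0, -45.7, 153.0]
orientation: [0.0, 0.996, 0.09, 0.001]
contact_force: [1.0, 0.2, 0.5]
grip_width: 0.5
grasp_force: 0.0
```

View pics/s3.png

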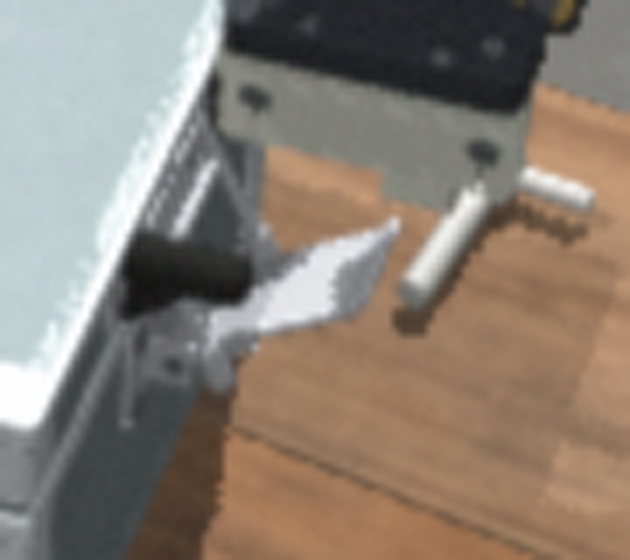

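Run:
```python
from h import *
np.set_printoptions(precision=1,suppress=True)
q=lambda X:(np.array(proj("scene",np.array(X)))-[340,160])*7
t=r.get_state()["tcp_pos"]
print("tcp",q(t),q(t+[0,0,84]))
F=np.array([536.8,-33.5,0]);ex=np.array([.983,.182,0]);ey=np.array([-.182,.983,0])
P=lambda o,y,z:F-o*ex+y*ey+[0,0,z]
print("lip ends",q(P(11,16,133)),q(P(11,-16,133)))
print("bar ends@141",q(P(3,23,141)),q(P(3,-23,141)),"@25,145",q(P(25,23,145)),q(P(25,-23,145)))
print("bumper tip",q(P(36,32,150)))
for th in(1.6,1.75,1.9,2.05,2.2):print(th,q(P(12+62*np.sin(th),17,88-62*np.cos(th))),q(P(12+62*np.sin(th),-17,88-62*np.cos(th))))
```

```text
tcp [415.7 203.2] [446.8 -45.1]
lip ends [183.5 239.1] [218.2 162. ]
bar ends@141 [148.2 227.7] [199.  117.2] @25,145 [228.9 236.1] [277.8 124.5]
bumper tip [260.7 254.8]
1.6 [397.6 410.2] [429.4 326.1]
1.75 [397.1 385.8] [429.1 301.6]
1.9 [391.6 360.4] [423.9 276.3]
2.05 [381.  334.8] [413.7 250.8]
2.2 [365.6 309.5] [398.8 225.6]
```

The projections match the picture. The lever is at about 2.2. The loop's bar, at about (150,225)–(200,125), lies over the keeper behind the lip, at (183,239)–(218,162). Next I press the lever down from above, keeping the TCP at or above z 70 so the gripper's body stays over the bumpers.

```bash
python3 -m crank '[{"x":0.46,"y":0.085,"z":-0.4,"roll":0,"gripper":1},{"x":0,"y":0,"z":-0.4,"roll":0,"gripper":1},{"x":0,"y":0,"z":-0.4,"roll":0,"gripper":1},{"x":0,"y":0,"z":-0.4,"roll":0,"gripper":1},{"x":0,"y":0,"z":-0.4,"roll":0,"gripper":1},{"x":0,"y":0,"z":0,"roll":0,"gripper":1}]'; python3 -m crank '[{"x":0,"y":0,"z":-0.25,"roll":0,"gripper":1},{"x":0,"y":0,"z":-0.2,"roll":0,"gripper":1},{"x":0,"y":0,"z":0,"roll":0,"gripper":1}]';python3 -m crank '[{"x":0,"y":0,"z":-0.15,"roll":0,"gripper":1},{"x":0,"y":0,"z":-0.15,"roll":0,"gripper":1},{"x":0,"y":0,"z":0,"roll":0,"gripper":1}]'
```

```text
time_s: 6.07
tcp_pos: [481.3, -42.5, 88.6]
orientation: [-0.001, 0.996, 0.091, -0.002]
contact_force: [-1.0, 0.9, -1.8]
grip_width: 0.7
grasp_force: 0.0
time_s: 6.32
tcp_pos: [482.3, -42.8, 76.7]
orientation: [-0.0, 0.996, 0.091, -0.0]
contact_force: [0.1, -0.5, 0.1]
grip_width: 0.3
grasp_force: 0.0
time_s: 6.57
tcp_pos: [482.4, -42.8, 68.1]
orientation: [-0.0, 0.996, 0.091, -0.0]
contact_force: [-1.5, 0.0, 0.1]
grip_width: 0.2
grasp_force: 0.2
```

```bash
python3 -m crank '[{"x":0.2,"y":0.037,"z":0.07,"roll":0,"gripper":1},{"x":0.2,"y":0.037,"z":0,"roll":0,"gripper":1},{"x":0.2,"y":0.037,"z":0,"roll":0,"gripper":1},{"x":0,"y":0,"z":0,"roll":0,"gripper":1}]'
python3 - <<'E'
from rig import r
import cv2
a=r.camera("scene")["frame"][160:240,340:430]
cv2.imwrite("pics/s4.png",cv2.resize(a,None,fx=7,fy=7,interpolation=2))
E
```

```text
time_s: 6.9
tcp_pos: [501.1, -39.3, 70.7]
orientation: [-0.0, 0.996, 0.091, -0.0]
contact_force: [-1.9, 0.4, 1.9]
grip_width: 0.6
grasp_force: 1.5
```

View pics/s4.png

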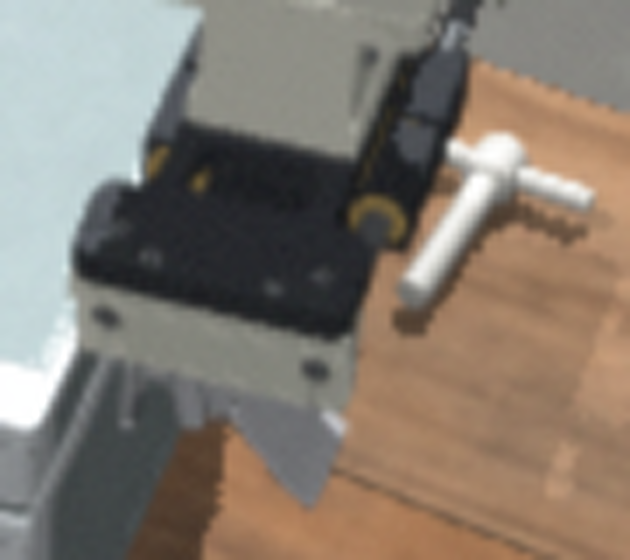

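The lever hangs part-way down, with its tip near (310,500), and the fingers are pressing on it. I'll keep pushing in.

```bash
python3 -m crank '[{"x":0.13,"y":0.024,"z":0,"roll":0,"gripper":1},{"x":0,"y":0,"z":0,"roll":0,"gripper":1}]';python3 -m crank '[{"x":0.13,"y":0.024,"z":0,"roll":0,"gripper":1},{"x":0,"y":0,"z":0,"roll":0,"gripper":1}]';python3 -m crank '[{"x":0.1,"y":0.02,"z":0,"roll":0,"gripper":1},{"x":0,"y":0,"z":0,"roll":0,"gripper":1}]'
```

```text
time_s: 7.12
tcp_pos: [504.2, -38.7, 70.5]
orientation: [-0.0, 0.996, 0.091, -0.001]
contact_force: [-4.1, 0.2, 0.5]
grip_width: 0.3
grasp_force: 1.8
time_s: 7.28
tcp_pos: [508.1, -38.0, 70.4]
orientation: [-0.0, 0.996, 0.091, -0.0]
contact_force: [-3.0, 0.1, -1.3]
grip_width: 0.3
grasp_force: 1.5
time_s: 7.45
tcp_pos: [511.7, -37.4, 70.7]
orientation: [0.0, 0.996, 0.091, 0.0]
contact_force: [-1.5, -0.2, -1.1]
grip_width: 0.7
grasp_force: 0.9
```

```bash
python3 -m crank '[{"x":0.08,"y":0.015,"z":0,"roll":0,"gripper":1},{"x":0,"y":0,"z":0,"roll":0,"gripper":1}]';python3 -m crank '[{"x":0.08,"y":0.015,"z":0,"roll":0,"gripper":1},{"x":0,"y":0,"z":0,"roll":0,"gripper":1}]'; python3 -m crank '[{"x":0.05,"y":0.01,"z":0,"roll":0,"gripper":1},{"x":0,"y":0,"z":0,"roll":0,"gripper":1}]'
```

```text
time_s: 7.62
tcp_pos: [513.1, -37.1, 70.5]
orientation: [-0.0, 0.996, 0.091, -0.001]
contact_force: [-7.3, -2.0, 1.5]
grip_width: 0.7
grasp_force: 3.6
time_s: 7.78
tcp_pos: [513.2, -37.0, 70.0]
orientation: [-0.0, 0.996, 0.091, -0.004]
contact_force: [-17.3, -8.1, 6.4]
grip_width: 0.6
grasp_force: 9.3
time_s: 7.95
tcp_pos: [513.2, -36.9, 69.9]
orientation: [-0.0, 0.996, 0.091, -0.005]
contact_force: [-26.0, -10.6, 11.9]
grip_width: 0.8
grasp_force: 13.4
```

```bash
python3 -m crank '[{"x":-0.5,"y":-0.09,"z":0,"roll":0,"gripper":1},{"x":-0.7,"y":-0.13,"z":0,"roll":0,"gripper":1},{"x":-0.5,"y":-0.09,"z":0.6,"roll":0,"gripper":1},{"x":-0.8,"y":-0.15,"z":1,"roll":0,"gripper":1},{"x":-0.8,"y":-0.15,"z":1,"roll":0,"gripper":1},{"x":-0.8,"y":-0.15,"z":1,"roll":0,"gripper":1},{"x":-0.8,"y":-1,"z":1,"roll":0,"gripper":1},{"x":0,"y":-1,"z":0,"roll":0,"gripper":1}]'
python3 -m crank '[{"x":-0.5,"y":-1,"z":0,"roll":0,"gripper":1},{"x":-0.5,"y":-1,"z":0,"roll":0,"gripper":1},{"x":-0.5,"y":-1,"z":0,"roll":0,"gripper":1},{"x":-0.5,"y":-1,"z":0,"roll":0,"gripper":1},{"x":-0.5,"y":-1,"z":0,"roll":0,"gripper":1},{"x":0,"y":0,"z":0,"roll":0,"gripper":1}]'
python3 - <<'E'
from rig import r
import cv2,numpy as np
a=r.camera("scene")["frame"][150:240,325:415]; b=r.camera("top")["frame"][215:305,335:415]
A=cv2.resize(a,None,fx=4.5,fy=4.5,interpolation=2);B=cv2.resize(b,None,fx=4.5,fy=4.5,interpolation=2)
cv2.imwrite("pics/f.png",np.hstack([A,B]))
E
```

```text
time_s: 8.62
tcp_pos: [374.0, -115.2, 209.2]
orientation: [0.002, 0.996, 0.092, 0.004]
contact_force: [1.0, -0.8, 0.5]
grip_width: 0.5
grasp_force: 0.0
time_s: 9.12
tcp_pos: [298.0, -269.1, 205.1]
orientation: [0.002, 0.996, 0.089, 0.001]
contact_force: [0.1, 0.9, 0.1]
grip_width: 0.2
grasp_force: 0.0
```

View pics/f.png

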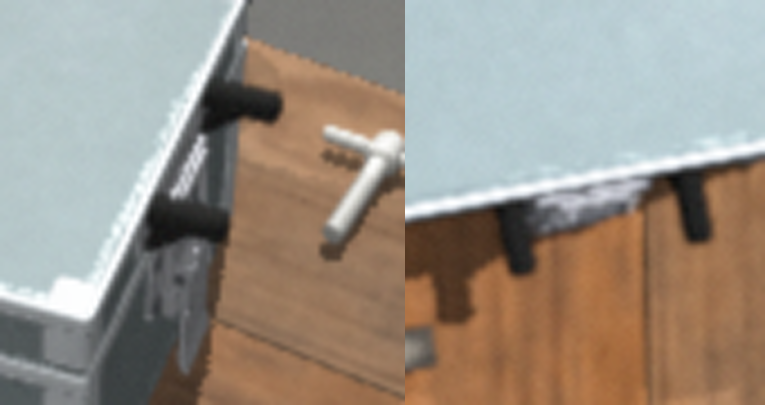

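The lever hangs against the front, with its tip near (185,372)–(210,325). The bar and lip show as a stripe at (172,195)–(205,140). I'll check these numerically.

```bash
python3 - <<'E'
from h import *
np.set_printoptions(precision=0,suppress=True)
F=np.array([536.8,-33.5,0]);ex=np.array([.983,.182,0]);ey=np.array([-.182,.983,0])
P=lambda o,y,z:F-o*ex+y*ey+[0,0,z]
q=lambda X:(np.array(proj("scene",np.array(X)))-[325,150])*4.5
w=lambda X:(np.array(proj("top",np.array(X)))-[335,215])*4.5+[405,0]
for th in(0,.1,.2,.36):
  s,c=np.sin(th),np.cos(th);L=[P(12+62*s+3*c,y,88-62*c+3*s) for y in(17,-17)];print(th,*map(q,L),*map(w,L))
print("lip",q(P(11,16,133)),q(P(11,-16,133)),"bar",q(P(5,23,130)),q(P(5,-23,130)),"bar on lip",q(P(12,23,135)),q(P(12,-23,135)))
for n,z,u in (("stick",0,0),):pass
E
python3 - <<'E'
from rig import r
import cv2
a=cv2.imread("pics/top0.png");b=r.camera("top")["frame"]
d=cv2.absdiff(a,b).max(2)
for n,(u,v,s) in dict(tumbler=(447,192,22),tape=(274,222,24),stick=(316,297,20),key=(440,270,20),jar=(276,265,14)).items(): print(n,(d[v-s:v+s,u-s:u+s]>50).mean())
E
```

```text
0 [182. 375.] [204. 322.] [532. 234.] [601. 220.]
0.1 [196. 377.] [218. 325.] [534. 246.] [604. 233.]
0.2 [209. 379.] [231. 326.] [537. 259.] [607. 245.]
0.36 [230. 379.] [251. 326.] [542. 278.] [612. 265.]
lip [185. 199.] [208. 149.] bar [166. 212.] [199. 141.] bar on lip [183. 207.] [215. 136.]
tumbler 0.06869834710743801
tape 0.062065972222222224
stick 0.141875
key 0.0
jar 0.08290816326530612
```

Run:
```python
from rig import r
import cv2
a=r.camera("scene")["frame"][170:215,350:390]
cv2.imwrite("pics/g.png",cv2.resize(a,None,fx=13,fy=13,interpolation=2))
```

```text
(no output)
```

View pics/g.png

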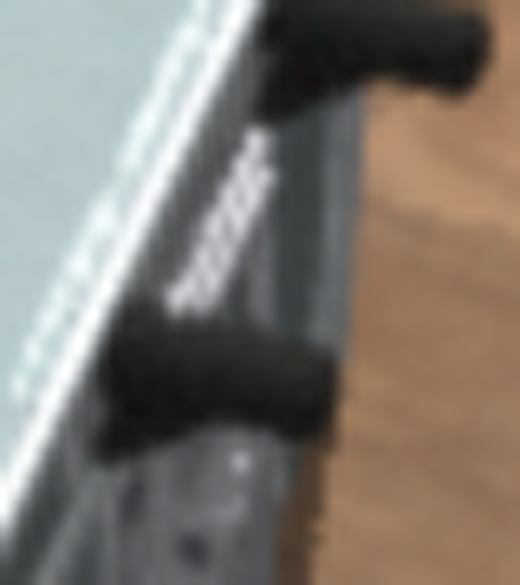

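There are two parallel stripes. The rear one (the bar) ends at about (258,132), predicted (250,147). The front one (the lip) ends at about (270,175), predicted (276,170). So the bar is seated behind the lip.

```bash
python3 -c "
from rig import r
print(r.job_done())"
```

```text
the job is handed in; nothing more can be done
None
```

I handed the job in at about 9 s of robot time: in the last camera views the lid is shut, the loop's crossbar sits behind the keeper's lip and the lever hangs home within about 0.05 rad; no contact with the things around the case was seen, and no verdict came back.

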